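# Rock the ball feeder's gate over and feed the other chute

## Task

On the steel-ball feeder the seesaw gate leans towards one chute. Press the raised end of the gate down by its finger tab, so that the gate rocks over its pivot and leans towards the other chute; only then push the upright post of the sliding stop all the way across, so that all three balls roll down that other chute into its tray. Use the fingertips only: do not touch the balls, lift nothing, leave the screwdriver, coupling and breaker where they are, and finish clear of everything.

Things in the scene. Friction and masses are not known exactly. Their poses are not given: they have to be found in the camera images.
- feeder: fixed ball feeder on a base plate 260 x 620 x 8 mm. Origin on the table under the gate's middle; x away from the robot, y left along the gate, z up. The feed lane (46 mm wide, x 30 to 192, y = 0, wall tops z 140 to 165 mm) slopes down to the gate from behind. At each end of the gate a chute leads to a black tray
- gate (a joint): tilt of the steel seesaw gate (trough 240 x 54 mm, pivot along the feeder's x at z = 85 mm), rad. -0.26: left (+y) end down, feeds the left chute; +0.26: right end down, feeds the right chute. Starts at one of these two end stops. It has an over-centre spring: 2 to 4 N on the tab starts it, and past the middle it snaps to the other side by itself and stays there
- tab_left (a point): middle of the top of the left finger tab: a flat steel plate 36 mm wide along the gate, 5 mm thick, sticking out 50 mm from the gate's front towards the robot (point 27 mm in front of the trough's front wall, which rises 20 mm above the tab). Moves with the gate between about z = 85 and 137 mm
- tab_right (a point): the same on the right (-y) finger tab
- stop (a joint): travel of the sliding stop, m: 0 = its blade shuts the lane, 0.06 (end stop) = fully open. It slides towards the feeder's -y, takes about 1.5 N to move, and stays where it is left
- post (a point): centre of the top of the stop's upright square post (14 x 14 mm, 46 mm tall above a flat bar that lies along y at the post's foot and carries the blade over the lane). It stands on the +y side of the lane, free on its outer (+y) side; push it towards the feeder's -y
- tray_left (a point): centre of the floor of the left (+y) tray (inside 100 mm along x, 110 mm along y, walls 50 to 66 mm high)
- tray_right (a point): centre of the floor of the right (-y) tray, the same size
- ball1_center (a point): centre of the front steel ball (30 mm, 110 g) queueing in the lane behind the stop
- ball2_center (a point): centre of the middle steel ball (30 mm, 110 g) queueing in the lane behind the stop
- ball3_center (a point): centre of the rear steel ball (30 mm, 110 g) queueing in the lane behind the stop
- screwdriver: bystander: screwdriver lying flat in front of the feeder to the left; origin under its middle, handle to its -x
- coupling: bystander: upright steel conduit coupling, 32 mm across, 45 mm tall, in front of the feeder to the right; origin at the centre of its underside
- breaker: bystander: white circuit breaker 66 x 36 x 86 mm beside the back of the feeder; origin at the centre of its underside

How it is judged:
On the way, in this order (a step that is already met when the one before it is completed fails the run):
1. the gate is rocked over to its other side while the stop still holds all the balls back (distance of tab_left from where it was at the start of the episode above 0.04 m and (value of joint gate below -0.22 rad or value of joint gate above 0.22 rad) and x of each of ball1_center, ball2_center, ball3_center in the frame of feeder above 0.06 m), for 0.2 s.
2. the stop is pushed open and all three balls have gone down the other chute into its tray (value of joint stop above 0.05 m and ((value of joint gate below -0.22 rad and y of ball1_center in the frame of feeder between 0.19 and 0.3 m and z of each of ball1_center, ball2_center, ball3_center in the frame of feeder below 0.045 m and x of ball1_center in the frame of feeder between -0.05 and 0.05 m and y of ball2_center in the frame of feeder between 0.19 and 0.3 m and x of ball2_center in the frame of feeder between -0.05 and 0.05 m and y of ball3_center in the frame of feeder between 0.19 and 0.3 m and x of ball3_center in the frame of feeder between -0.05 and 0.05 m) or (value of joint gate above 0.22 rad and y of ball1_center in the frame of feeder between -0.3 and -0.19 m and z of each of ball1_center, ball2_center, ball3_center in the frame of feeder below 0.045 m and x of ball1_center in the frame of feeder between -0.05 and 0.05 m and y of ball2_center in the frame of feeder between -0.3 and -0.19 m and x of ball2_center in the frame of feeder between -0.05 and 0.05 m and y of ball3_center in the frame of feeder between -0.3 and -0.19 m and x of ball3_center in the frame of feeder between -0.05 and 0.05 m))), for 0.2 s.
At the end, for the whole second after the job is handed in: the gate leans fully (beyond 0.22 rad) to the side opposite to its start, the stop is open by more than 50 of its 60 mm, and all three balls lie in the tray on the side to which the gate now leans (all of step 2 and distance of tab_left from where it was at the start of the episode above 0.04 m and (value of joint gate below -0.22 rad or value of joint gate above 0.22 rad)); the robot touches nothing.
It fails at once if a ball is touched by the robot (contact force between any of ball1, ball2, ball3 and the arm above 0.3 N or contact force between any of ball1, ball2, ball3 and the fingers above 0.3 N).
It fails at once if a ball is lifted (height (world z) of any of ball1_center, ball2_center, ball3_center above 0.19 m).
It fails at once if a bystander is moved more than 20 mm (distance of any of screwdriver, coupling, breaker from where it was at the start of the episode above 0.02 m).
It also fails if it takes over 42 s, if anything falls off the work surface, if the arm or the gripper's body presses on something with over 40 N, if the wrist force passes 120 N, or if a joint passes its speed limit or range.

## Robot

A 6-joint arm with a two-finger parallel gripper is mounted at the origin on the work surface. World frame = base frame: x ahead of the robot, y to its left, z up, the work surface at z = 0. Lengths are in m, angles in rad, forces in N, time in s.
With the tool pointing down it reaches from about 0.3 to 0.775 m from the base axis. Payload 14.6 kg.
Tool frame: the origin (TCP) lies at the very end of the fingers, on their centre line; the grasp point (between the pads) lies 19 mm behind it; z points along the fingers, y is the line along which they close (so a half turn about z gives the same grasp; the last joint's range is limited). The gripper opens to 94 mm and grips with 3 to 60 N. Pads are 16 mm wide; open, the fingers measure 119 mm over their backs; the gripper's body (75 mm by 177 mm) begins 78 mm behind the grasp point.
Start: joints at [-1.249, 0.3, 1.521, -0, 1.321, -0.067], TCP at [0.208, -0.509, 0.176] pointing down, gripper open.
Joint ranges: [-3.03, 3.03], [-0.79, 2.21], [0.23, 2.52], [-1.04, 4.18], [0, 3.07], [-2.55, 2.55]. Speed limits (rad/s): [2.22, 2.22, 2.57, 3.14, 3.14, 3.14].

## Interface

Orientations are given as [roll, pitch, yaw] about the fixed x, y, z axes, in that order (R = Rz(yaw) Ry(pitch) Rx(roll)).
In Python, from station import ctrl gives the robot as it stands. The module is installed in compiled form; this text tells all that it offers.
- The arm moves only by the tool play_rows, never from a script. Its argument "commands" is a list of rows, each a list of 7 numbers: the shift along the tool's x, y, z in m, then the turn, a rotation vector about the tool's x, y, z in degrees, then the closure, from -1 (fully open) to 1 (shut). A call has 1 to 20 rows; each row shifts and turns the commanded pose from where the row before left it, along the tool's axes as they then stand; what a row does not reach is not made up. A row lasts 1/12 s, in which the tool goes at most 41.7 mm and 7.16 degrees, less where a joint would pass 70% of its speed; a pose out of reach is approached as far as the arm can. A call is refused whole if a number of a shift passes 0.0417 or a number of a turn 7.16, either way. A call with a gripper value outside its range is refused whole. The fingers move at their own pace and stop on an object; "force" is the grip in N (left out, the last holds). Time passes only in rows, so rows that do not move let the fingers close. It gives the time, the measured TCP pose, the force, the opening and the grip force at its end, in the units of the state.
- ctrl.get_obs(): the state, without advancing time (a new reading comes with each control period).
- ctrl.camera(name): name is "side" or "top"; returns the picture (480x640x3 uint8, blue, green, red); there is no depth.
- ctrl.camera_model(name): a dict with "fx", "fy", "cx", "cy" (pixels), "rvec" (rotation vector, rad) and "tvec" (3), from world to camera coordinates, as OpenCV has them. Camera axes: x right, y down, z forward; pixel columns grow to the right and rows downward; lengths in m; the calibration is good to about 2 mm. A picture is of the moment at which its call begins. camera_model takes no time and is no camera call.
- ctrl.hand_in(): hands the job in; it is judged then, once.
The state is a dict: "time_s": time; "qpos": joint angles; "joint_vel": joint speeds; "tau": joint torques, N m; "ee_pos": TCP position; "eef_rot": TCP orientation; "force": force on the tool from outside, world axes, zero at the start; "moment": the same for the moment, N m; "grip_width": finger opening in m; "grip_force": force on a finger pad.
Only numpy, scipy, OpenCV 4.12 (cv2) and the standard library are available. Lean on these libraries where they do the work, as an engineer would, in place of code of your own. Each camera call takes 0.05 s, during which the arm holds its last target. There are 200 camera calls.

## Working session

There is one attempt and no reset: what is moved stays moved. The work goes in short steps, Python scripts to look and compute and a tool call to move; the robot and the scene stay as the last step left them, time stands still between calls to the robot, and variables do not carry over. Pictures are saved under pics/ and viewed, at most 10 in all, crops included, and the job is handed in when it is done.

Besides the shell and the picture viewer there is one more tool, called after "Request:" as a command line: name --pt "numbers of a row" for each row, then --argument value for the rest. play_rows: Moves the arm, as the interface text tells. Its arguments: {"type":"object","properties":{"commands":{"type":"array","items":{"type":"array","items":{"type":"number"}}},"force":{"type":"number"}},"required":["commands"]}

```bash
mkdir -p pics; cat > h.py <<'E'
import numpy as np, cv2
from station import ctrl
def cam(n):
    m=ctrl.camera_model(n); K=np.array([[m['fx'],0,m['cx']],[0,m['fy'],m['cy']],[0,0,1.]])
    return K,np.array(m['rvec'],float),np.array(m['tvec'],float)
def ray(n,u,v):
    K,r,t=cam(n); R=cv2.Rodrigues(r)[0]; return -R.T@t, R.T@np.linalg.inv(K)@[u,v,1.]
def onz(n,u,v,z):
    c,d=ray(n,u,v); return c+d*(z-c[2])/d[2]
def proj(n,p):
    K,r,t=cam(n); return cv2.projectPoints(np.array(p,float).reshape(-1,1,3),r,t,K,None)[0].reshape(-1,2)
def tri(a,b):
    (c1,d1),(c2,d2)=ray('top',*a),ray('side',*b)
    s=np.linalg.lstsq(np.c_[d1,-d2],c2-c1,rcond=None)[0]; p,q=c1+s[0]*d1,c2+s[1]*d2
    return (p+q)/2,np.linalg.norm(p-q)
E
python3 - <<'E'
from h import *
for n in('top','side'):
    cv2.imwrite(f'pics/{n}0.png',ctrl.camera(n)); c,d=ray(n,320,240); print(n,c,d)
o=ctrl.get_obs(); print(o['time_s'],o['ee_pos'],o['eef_rot'],o['grip_width'])
E
```

```text
top [0.39348043 0.03522644 1.52103987] [ 0.11232139  0.01726494 -0.99354204]
side [0.33158028 0.84560166 0.85751586] [ 0.18112533 -0.74963919 -0.63659735]
0.1 [ 0.20841338 -0.50869417  0.17515007] [-3.14057340e+00 -7.98120698e-05  3.88806240e-01] 0.0937301603625821
```

View pics/top0.png

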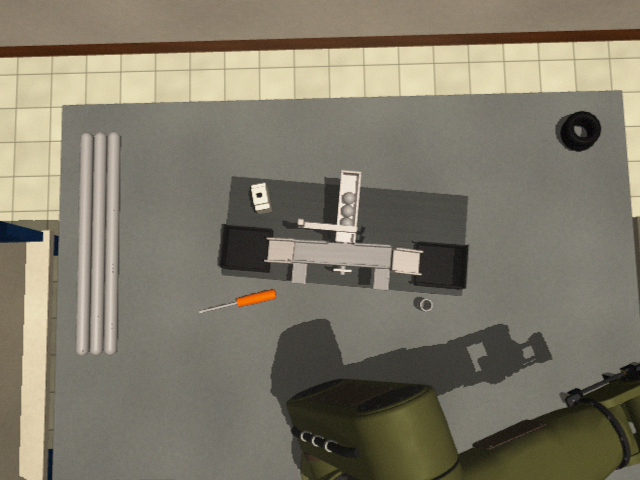

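View pics/side0.png

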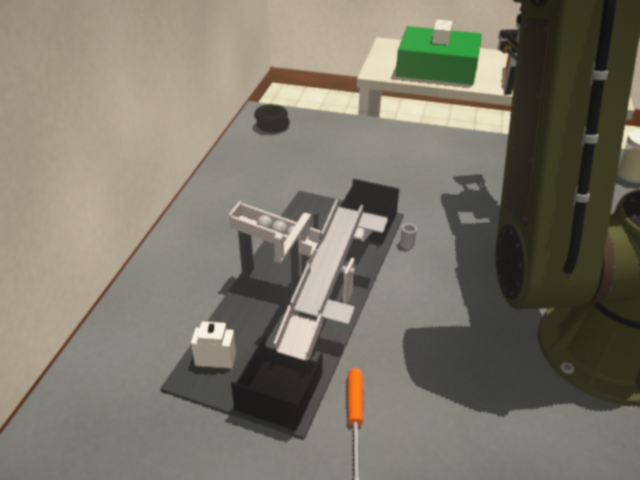

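The top view shows the feeder turned slightly. The tabs are near (300,272) and (381,279), the post near (301,222), and the balls at (348,198–222). The side view shows tabs at (338,311) and (372,223). Next I'll zoom in on both.

```bash
python3 - <<'E'
from h import *
t=cv2.imread('pics/top0.png')[160:305,210:475]; s=cv2.imread('pics/side0.png')[170:370,220:420]
cv2.imwrite('pics/tz.png',cv2.resize(t,None,fx=3,fy=3,interpolation=cv2.INTER_CUBIC))
cv2.imwrite('pics/sz.png',cv2.resize(s,None,fx=3,fy=3,interpolation=cv2.INTER_CUBIC))
for p in [(232,177),(467,196),(462,295)]: print(onz('top',*p,.008).round(4))
E
```

```text
[0.7361 0.289  0.008 ]
[ 0.671  -0.3229  0.008 ]
[ 0.4151 -0.2981  0.008 ]
```

View pics/tz.png

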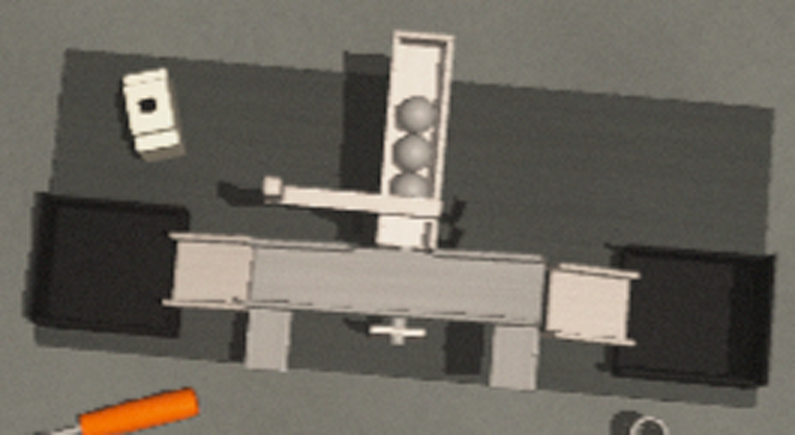

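View pics/sz.png

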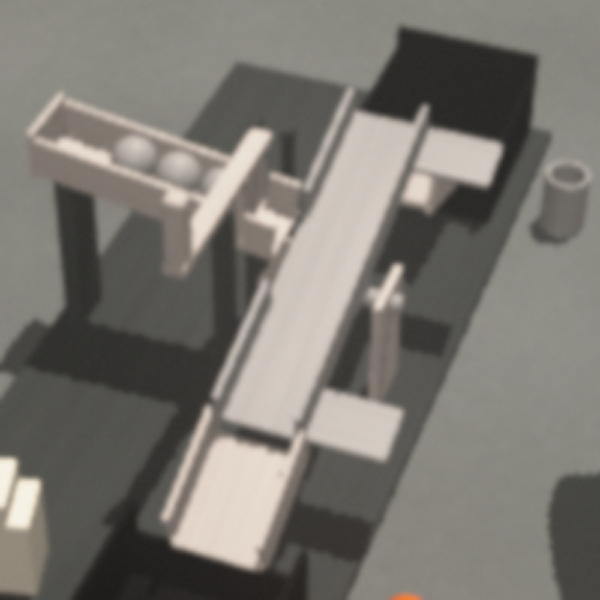

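```bash
python3 - <<'E'
from h import *
c=[(.7361,.289),(.671,-.3229),(.4151,-.2981)]
c=np.array(c); 
e=c[0]-c[1]; yaw=np.arctan2(-e[0],e[1]); print('yaw',np.degrees(yaw),np.linalg.norm(e),np.linalg.norm(c[1]-c[2]))
R=np.array([[np.cos(yaw),-np.sin(yaw)],[np.sin(yaw),np.cos(yaw)]])
T=lambda q:(q[0]/3+210,q[1]/3+160); S=lambda q:(q[0]/3+220,q[1]/3+170)
P={}
for k,a,b in [('tabL',(268,340),(355,425)),('tabR',(515,357),(460,160)),('postT',(272,185),(178,198)),('trayLcorner?',(188,210),(188,210))][:3]:
    p,g=tri(T(a),S(b)); P[k]=p; print(k,p.round(4),'gap',g.round(4))
m=(P['tabL']+P['tabR'])/2
for k in P: print(k,R.T@(P[k][:2]-m[:2]))
d=P['tabL']-P['tabR']; print('yaw tabs',np.degrees(np.arctan2(-d[0],d[1])),np.linalg.norm(d[:2]))
# ball height/lane for origin: balls, at z~.13
for q in [(416,114),(412,153),(412,187)]: print(onz('top',*T(q),.135).round(4), R.T@(onz('top',*T(q),.135)[:2]-m[:2]))
E
```

```text
yaw -6.072850398429997 0.6153532481428858 0.25709891092729276
tabL [0.4748 0.1125 0.0814] gap 0.0009
tabR [ 0.4534 -0.0842  0.1312] gap 0.003
postT [0.5817 0.1    0.2183] gap 0.0027
tabL [0.00025672 0.09890373]
tabR [-0.00025672 -0.09890373]
postT [0.10784506 0.09781376]
yaw tabs -6.221571217570607 0.19780811933360376
[ 0.6495 -0.0112  0.135 ] [ 0.18707046 -0.00556016]
[ 0.6182 -0.0072  0.135 ] [ 0.15550909 -0.00491646]
[ 0.591  -0.0065  0.135 ] [ 0.12834507 -0.00710967]
```

The gate starts leaning left, since tab_left is at z≈0.081 and tab_right at ≈0.131. So I press the right tab. The sizes check out: the plate measures 615 x 257 mm and the tabs are 198 mm apart. The feeder's yaw is about -6.1° and its origin is about (0.518, 0.008).

Request:
play_rows --pt "0 0 -0.0075 0 0 7.1 1" --pt "0 0 -0.0075 0 0 7.1 1" --pt "0 0 -0.0075 0 0 7.1 1" --pt "0 0 -0.0075 0 0 7.1 1" --pt "0.012 -0.028 0 0 0 0 1" --pt "0.012 -0.028 0 0 0 0 1" --pt "0.012 -0.028 0 0 0 0 1" --pt "0.012 -0.028 0 0 0 0 1" --pt "0.012 -0.028 0 0 0 0 1" --pt "0.012 -0.028 0 0 0 0 1" --pt "0.012 -0.028 0 0 0 0 1" --pt "0.012 -0.028 0 0 0 0 1" --pt "0.012 -0.028 0 0 0 0 1" --pt "0.012 -0.028 0 0 0 0 1" --pt "0.012 -0.028 0 0 0 0 1" --pt "0.012 -0.028 0 0 0 0 1" --pt "0.012 -0.028 0 0 0 0 1" --pt "0.012 -0.028 0 0 0 0 1" --pt "0.012 -0.028 0 0 0 0 1" --pt "0.012 -0.028 0 0 0 0 1" --force 10

```text
time_s: 1.77
ee_pos: [0.4475, -0.0824, 0.2055]
eef_rot: [-3.142, 0.0, -0.107]
force: [0.6, -0.5, 0.0]
grip_width: 0.0003
grip_force: 0.0
```

Request:
play_rows --pt "0 0 0 0 0 0 1" --pt "0 0 0 0 0 0 1" --pt "0 0 0 0 0 0 1"

```text
time_s: 2.02
ee_pos: [0.4468, -0.0843, 0.2054]
eef_rot: [3.141, 0.001, -0.107]
force: [0.0, -0.2, 0.2]
grip_width: 0.0001
grip_force: 0.0
```

```bash
python3 - <<'E'
from h import *
a=ctrl.camera('top')[190:310,230:430]; b=ctrl.camera('side')[150:350,240:440]
z=lambda i,s:cv2.resize(i,None,fx=s,fy=s,interpolation=cv2.INTER_CUBIC)
cv2.imwrite('pics/a1.png',np.hstack([z(a,2.0),np.zeros((240,0,3),np.uint8),z(b,1.2)[:240]]) )
cv2.imwrite('pics/a1.png',z(b,3)); print(ctrl.get_obs()['ee_pos'])
E
```

```text
[ 0.44678278 -0.08482914  0.20561031]
```

View pics/a1.png

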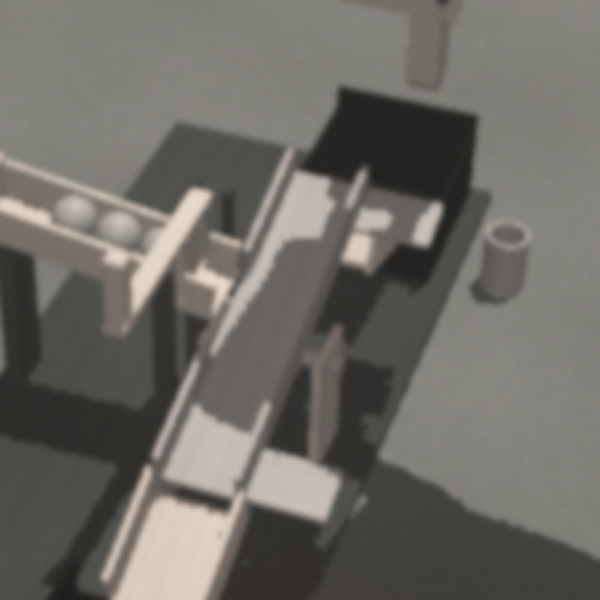

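The side view shows the closed fingertips (425,88) straight above the raised right tab (395,215). Now I press down.

Request:
play_rows --pt "0 0 0.013 0 0 0 1" --pt "0 0 0.013 0 0 0 1" --pt "0 0 0.013 0 0 0 1" --pt "0 0 0.013 0 0 0 1" --pt "0 0 0.01 0 0 0 1" --pt "0 0 0.006 0 0 0 1" --pt "0 0 0.006 0 0 0 1" --pt "0 0 0.006 0 0 0 1" --pt "0 0 0.006 0 0 0 1" --pt "0 0 0.006 0 0 0 1" --pt "0 0 0.006 0 0 0 1" --pt "0 0 0.006 0 0 0 1" --pt "0 0 0.005 0 0 0 1" --pt "0 0 0.003 0 0 0 1"

```text
time_s: 3.28
ee_pos: [0.4471, -0.084, 0.093]
eef_rot: [-3.142, 0.0, -0.107]
force: [-0.3, -1.6, 1.1]
grip_width: 0.0005
grip_force: 0.6
```

Request:
play_rows --pt "0 0 0 0 0 0 1" --pt "0 0 -0.02 0 0 0 1" --pt "0 0 -0.03 0 0 0 1" --pt "0 0 -0.035 0 0 0 1" --pt "0 0 -0.035 0 0 0 1" --pt "0 0 -0.035 0 0 0 1" --pt "0 0 -0.01 0 0 0 1" --pt "0 0 0 0 0 0 1" --pt "0 0 0 0 0 0 1"

```text
time_s: 4.03
ee_pos: [0.447, -0.0839, 0.2578]
eef_rot: [-3.141, 0.0, -0.107]
force: [0.4, 0.1, -0.6]
grip_width: 0.0
grip_force: 0.0
```

```bash
python3 - <<'E'
from h import *
b=ctrl.camera('side')[150:350,240:440]; t=ctrl.camera('top')
cv2.imwrite('pics/a2.png',cv2.resize(b,None,fx=3,fy=3,interpolation=cv2.INTER_CUBIC)); print(ctrl.get_obs()['ee_pos'])
E
```

```text
[ 0.44662372 -0.08379929  0.25687129]
```

View pics/a2.png

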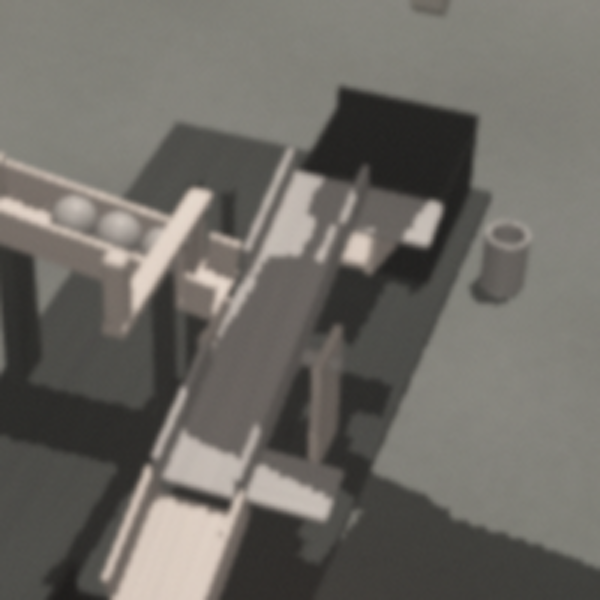

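The gate looks unchanged: the right tab is still raised at about (395,215). I'll check the tool's projection against the tab before pressing again.

```bash
python3 - <<'E'
from h import *
print(proj('side',[.4468,-.0848,.2056]),'seen',(240+425/3,150+88/3))
for z in (.133,.085): print(z,proj('side',[.4534,-.0842,z]),proj('side',[.447,-.084,z]),proj('top',[.4534,-.0842,z]))
s0=cv2.imread('pics/side0.png'); a=cv2.resize(s0[150:350,240:440],None,fx=1.9,fy=1.9,interpolation=cv2.INTER_CUBIC)
b=cv2.resize(cv2.imread('pics/a2.png'),(380,380)); cv2.imwrite('pics/cmp.png',np.hstack([a,b]))
E
```

```text
[[378.76221852 191.63083301]] seen (381.66666666666663, 179.33333333333334)
0.133 [[372.59228364 222.49884181]] [[375.88051441 223.09036702]] [[381.81913319 279.58187786]]
0.085 [[371.00562627 241.8340159 ]] [[374.20919758 242.43201106]] [[380.14804858 280.47044504]]
```

View pics/cmp.png

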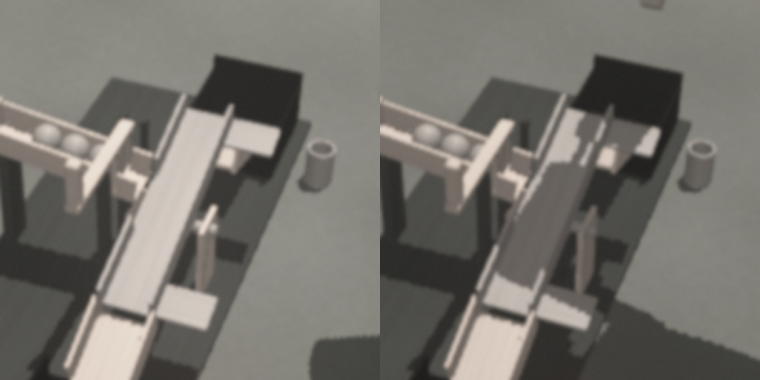

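The gate hasn't moved. The fingertip also appears about 12 px (roughly 30 mm) above its predicted TCP, so the press probably stopped short of the middle. I'll check how the tip position depends on finger opening by differencing images.

```bash
cat >> h.py <<'E'
def tip():
    s=ctrl.camera('side'); t=ctrl.camera('top'); o=ctrl.get_obs()
    g=cv2.GaussianBlur(cv2.absdiff(s,cv2.imread('pics/side0.png')),(3,3),0).max(2)
    p=proj('side',o['ee_pos'])[0]; x0,x1=int(p[0])-30,int(p[0])+30
    m=(g[:,x0:x1]>25); 
    print('pred',p.round(1),'w',o['grip_width'],o['ee_pos'])
    for r in range(int(p[1])-30,int(p[1])+8,2):
        c=np.flatnonzero(m[r]); print(r,(c.min()+x0,c.max()+x0,len(c)) if len(c) else '-')
    return s,t
E
python3 - <<'E'
from h import *
s,t=tip()
cv2.imwrite('pics/full.png',np.hstack([t[150:400,250:550],s[60:310,250:550]])); print(proj('side',[.208,-.509,.175]),proj('top',ctrl.get_obs()['ee_pos']))
E
```

```text
pred [380.8 168.2] w 0.00047664802788598457 [ 0.44672066 -0.08383065  0.25717246]
138 (np.int64(378), np.int64(391), 14)
140 (np.int64(378), np.int64(391), 14)
142 (np.int64(378), np.int64(391), 14)
144 (np.int64(378), np.int64(391), 14)
146 (np.int64(378), np.int64(390), 13)
148 (np.int64(378), np.int64(390), 13)
150 (np.int64(378), np.int64(390), 13)
152 (np.int64(377), np.int64(389), 13)
154 (np.int64(378), np.int64(388), 11)
156 -
158 -
160 -
162 -
164 -
166 -
168 -
170 -
172 -
174 -
[[511.60629652 115.55546283]] [[386.65799635 280.09392348]]
```

View pics/full.png

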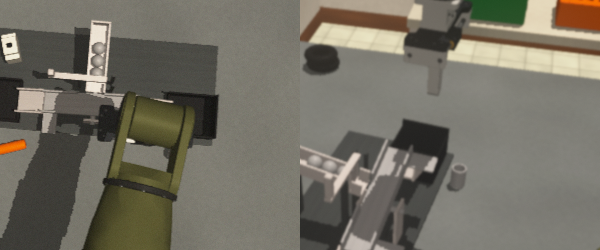

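The gripper body's left end in the top view, (348,272), matches the commanded lateral position. The offset is therefore vertical, with the tip about 30 mm higher than TCP. I'll test whether it depends on the opening.

Request:
play_rows --pt "0 0 0 0 0 0 -1" --pt "0 0 0 0 0 0 -1" --pt "0 0 0 0 0 0 -1" --pt "0 0 0 0 0 0 -1" --pt "0 0 0 0 0 0 -1" --pt "0 0 0 0 0 0 -1" --pt "0 0 0 0 0 0 -1" --pt "0 0 0 0 0 0 -1"

```text
time_s: 4.9
ee_pos: [0.4472, -0.084, 0.2587]
eef_rot: [3.142, -0.0, -0.107]
force: [-0.5, -0.2, -0.4]
grip_width: 0.0505
grip_force: 0.0
```

```bash
python3 - <<'E'
from h import *
s,t=tip()
c,d=ray('top',386,280)
p=ctrl.get_obs()['ee_pos']; p0=proj('side',p)[0]
for k in ([0,0,.03],[0,-.04,0],[.03,0,0],[0,.047,0],[0,-.047,0]): print(k,(proj('side',p+np.array(k))[0]-p0).round(1))
E
```

```text
pred [380.6 167.4] w 0.05816063875539169 [ 0.44718533 -0.0839828   0.25866797]
137 (np.int64(375), np.int64(394), 20)
139 (np.int64(375), np.int64(394), 20)
141 (np.int64(375), np.int64(394), 20)
143 (np.int64(374), np.int64(393), 20)
145 (np.int64(374), np.int64(393), 20)
147 (np.int64(374), np.int64(391), 18)
149 (np.int64(374), np.int64(385), 12)
151 (np.int64(374), np.int64(385), 12)
153 (np.int64(374), np.int64(385), 12)
155 (np.int64(374), np.int64(384), 11)
157 (np.int64(373), np.int64(384), 12)
159 (np.int64(373), np.int64(384), 12)
161 (np.int64(378), np.int64(384), 7)
163 -
165 -
167 -
169 -
171 -
173 -
[0, 0, 0.03] [  1.3 -14.5]
[0, -0.04, 0] [  3.7 -11.5]
[0.03, 0, 0] [-16.6  -2.4]
[0, 0.047, 0] [-4.6 14.4]
[0, -0.047, 0] [  4.4 -13.5]
```

The offset is about the same when open (mean tip row 154.5), so the tip really sits about 30 mm above the reported TCP. I'll press again in steps and watch the force.

Request:
play_rows --pt "0 0 0.018 0 0 0 1" --pt "0 0 0.018 0 0 0 1" --pt "0 0 0.018 0 0 0 1" --pt "0 0 0.018 0 0 0 1" --pt "0 0 0.018 0 0 0 1" --pt "0 0 0.018 0 0 0 1" --pt "0 0 0.018 0 0 0 1" --pt "0 0 0.014 0 0 0 1" --pt "0 0 0 0 0 0 1" --pt "0 0 0 0 0 0 1" --pt "0 0 0 0 0 0 1"

```text
time_s: 5.92
ee_pos: [0.4477, -0.0841, 0.1196]
eef_rot: [3.141, -0.001, -0.107]
force: [-0.4, -0.4, 0.1]
grip_width: 0.0006
grip_force: 0.0
```

Request:
play_rows --pt "0 0 0.006 0 0 0 1" --pt "0 0 0.006 0 0 0 1" --pt "0 0 0.006 0 0 0 1" --pt "0 0 0.006 0 0 0 1" --pt "0 0 0 0 0 0 1" --pt "0 0 0 0 0 0 1" --pt "0 0 0 0 0 0 1"

```text
time_s: 6.5
ee_pos: [0.4471, -0.0839, 0.0947]
eef_rot: [-3.141, 0.0, -0.107]
force: [-0.7, 1.2, 1.0]
grip_width: 0.0009
grip_force: 0.5
```

```bash
python3 - <<'E'
from h import *
s=ctrl.camera('side'); print(ctrl.get_obs()['force'],ctrl.get_obs()['moment'])
cv2.imwrite('pics/p3.png',cv2.resize(s[150:350,240:440],None,fx=3,fy=3,interpolation=cv2.INTER_CUBIC))
E
```

```text
[-0.51215799 -0.00445943  1.80063312] [ 0.15706327  0.1448501  -0.03250004]
```

View pics/p3.png

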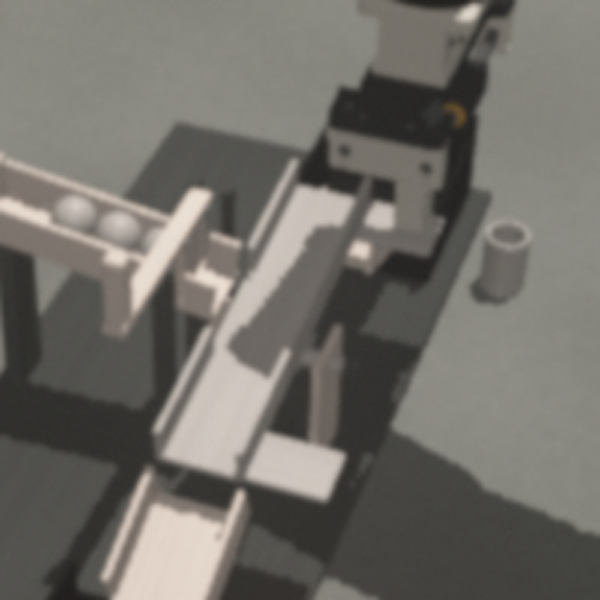

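The fingertip is on the right tab (about (400,235)) and the gate is partly rocked, with its left end rising. That confirms the vertical offset, so I'll press about 30 mm further.

Request:
play_rows --pt "0 0 0.006 0 0 0 1" --pt "0 0 0.006 0 0 0 1" --pt "0 0 0.006 0 0 0 1" --pt "0 0 0.006 0 0 0 1" --pt "0 0 0.005 0 0 0 1" --pt "0 0 0 0 0 0 1" --pt "0 0 0 0 0 0 1" --pt "0 0 0 0 0 0 1"

```text
time_s: 7.22
ee_pos: [0.4473, -0.084, 0.0657]
eef_rot: [-3.142, -0.0, -0.107]
force: [0.0, -0.0, -0.3]
grip_width: 0.0004
grip_force: 0.0
```

Request:
play_rows --pt "0 0 -0.02 0 0 0 1" --pt "0 0 -0.03 0 0 0 1" --pt "0 0 -0.035 0 0 0 1" --pt "0 0 -0.035 0 0 0 1" --pt "0 0 -0.035 0 0 0 1" --pt "0 0 -0.035 0 0 0 1" --pt "0 0 0 0 0 0 1" --pt "0 0 0 0 0 0 1"

```text
time_s: 7.88
ee_pos: [0.4478, -0.0841, 0.2573]
eef_rot: [3.141, -0.004, -0.107]
force: [1.2, 0.3, -0.3]
grip_width: 0.0007
grip_force: 0.0
```

```bash
python3 - <<'E'
from h import *
s=ctrl.camera('side'); o=ctrl.get_obs(); print(o['ee_pos'],o['force'])
cv2.imwrite('pics/side4.png',s)
# left tab corner: brightness profile near old position vs now (outer-right corner region)
s0=cv2.imread('pics/side0.png')
for n,i in(('old',s0),('new',s)):
    g=cv2.cvtColor(i,cv2.COLOR_BGR2GRAY); print(n,'left col 345',g[285:330:2,345].tolist(),'right col 378',g[210:250:2,378].tolist())
print(proj('side',[.4748,.1125,.137]),proj('side',[.4748,.1125,.085]))
E
```

```text
[ 0.44718046 -0.08397539  0.25569587] [-0.40763974 -0.27974882 -0.88660797]
old left col 345 [120, 121, 120, 120, 120, 122, 121, 121, 120, 141, 195, 200, 203, 203, 203, 204, 203, 205, 194, 131, 91, 89, 87] right col 378 [41, 40, 65, 168, 197, 201, 202, 203, 203, 203, 172, 84, 43, 41, 42, 41, 44, 51, 63, 81]
new left col 345 [172, 185, 182, 143, 106, 108, 110, 108, 106, 104, 97, 74, 49, 46, 55, 67, 77, 77, 78, 78, 78, 77, 78] right col 378 [35, 33, 38, 41, 40, 40, 40, 40, 40, 40, 41, 38, 39, 116, 179, 186, 185, 157, 85, 75]
[[339.02872876 288.44921757]] [[338.11753415 310.1720857 ]]
```

The gate flipped: the left tab moved up about 22 px and the right tab down about 21 px, and both match the other end stop. Next I go to the outer (+y) side of the post.

Request:
play_rows --pt "0.0114 -0.0244 0 0 0 0 1" --pt "0.0114 -0.0244 0 0 0 0 1" --pt "0.0114 -0.0244 0 0 0 0 1" --pt "0.0114 -0.0244 0 0 0 0 1" --pt "0.0114 -0.0244 0 0 0 0 1" --pt "0.0114 -0.0244 0 0 0 0 1" --pt "0.0114 -0.0244 0 0 0 0 1" --pt "0.0114 -0.0244 0 0 0 0 1" --pt "0.0114 -0.0244 0 0 0 0 1" --pt "0.0114 -0.0244 0 0 0 0 1" --pt "0 0 0 0 0 0 1" --pt "0 0 0.02 0 0 0 1" --pt "0 0 0.02 0 0 0 1" --pt "0 0 0.02 0 0 0 1" --pt "0 0 0.02 0 0 0 1" --pt "0 0 0.016 0 0 0 1" --pt "0 0 0 0 0 0 1" --pt "0 0 0 0 0 0 1"

```text
time_s: 9.43
ee_pos: [0.5859, 0.146, 0.1586]
eef_rot: [3.141, 0.002, -0.107]
force: [0.7, -1.5, 0.9]
grip_width: 0.0005
grip_force: 0.0
```

```bash
python3 - <<'E'
from h import *
s=ctrl.camera('side'); t=ctrl.camera('top'); print(ctrl.get_obs()['ee_pos'],ctrl.get_obs()['force'])
z=lambda i:cv2.resize(i,None,fx=2.6,fy=2.6,interpolation=cv2.INTER_CUBIC)
cv2.imwrite('pics/post.png',np.hstack([z(s[150:330,200:350]),z(t[150:330,250:400])]))
E
```

```text
[0.58681666 0.14636698 0.16053192] [ 0.00460926 -0.53652977 -0.10889377]
```

View pics/post.png

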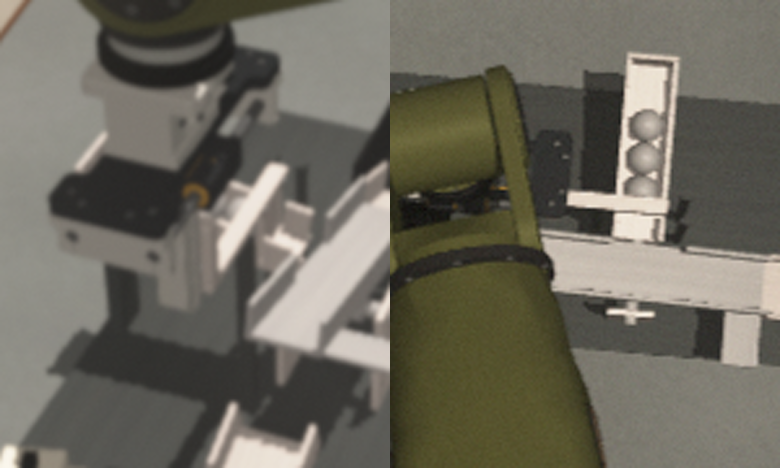

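The closed finger hangs just outside the post: its tip is at crop (180,308), about 10–20 mm above the post's foot, and clear of the lane. The balls are still held at (645,125–185). Now I push towards -y.

Request:
play_rows --pt "-0.003 0.005 0 0 0 0 1" --pt "0 0.006 0 0 0 0 1" --pt "0 0.006 0 0 0 0 1" --pt "0 0.006 0 0 0 0 1" --pt "0 0.006 0 0 0 0 1" --pt "0 0.006 0 0 0 0 1" --pt "0 0.006 0 0 0 0 1"

```text
time_s: 10.12
ee_pos: [0.5792, 0.1055, 0.1599]
eef_rot: [-3.141, -0.0, -0.107]
force: [0.1, 1.0, 0.5]
grip_width: 0.0004
grip_force: 0.9
```

Request:
play_rows --pt "0 0.006 0 0 0 0 1" --pt "0 0.006 0 0 0 0 1" --pt "0 0.006 0 0 0 0 1" --pt "0 0.006 0 0 0 0 1" --pt "0 0.006 0 0 0 0 1" --pt "0 0.006 0 0 0 0 1" --pt "0 0.006 0 0 0 0 1" --pt "0 0 0 0 0 0 1" --pt "0 0 0 0 0 0 1"

```text
time_s: 10.87
ee_pos: [0.575, 0.0676, 0.1599]
eef_rot: [-3.136, -0.001, -0.105]
force: [3.5, 25.8, 0.2]
grip_width: 0.0005
grip_force: 12.8
```

```bash
cat >> h.py <<'E'
def circ(tag):
    t=ctrl.camera('top'); s=ctrl.camera('side'); cv2.imwrite(f'pics/{tag}t.png',t); cv2.imwrite(f'pics/{tag}s.png',s)
    # grey, non-dark blobs over the black right tray
    g=cv2.cvtColor(t,cv2.COLOR_BGR2GRAY)[238:295,412:472]; m=(g>75).astype(np.uint8)
    n,l,st,c=cv2.connectedComponentsWithStats(m)
    for i in range(1,n):
        if st[i,4]>8: print('blob',(c[i]+[412,238]).round(1),st[i,2:5],onz('top',*(c[i]+[412,238]),.025).round(3))
    g=cv2.cvtColor(t,cv2.COLOR_BGR2GRAY); print('lane',g[185:235:2,349].tolist())
E
python3 - <<'E'
from h import *
circ('q'); o=ctrl.get_obs(); print(o['time_s'],o['ee_pos'],o['force'])
E
```

```text
blob [448.1 269.8] [ 60  57 901] [ 0.479 -0.262  0.025]
blob [415.7 260.8] [ 12  33 222] [ 0.504 -0.181  0.025]
lane [230, 230, 230, 230, 231, 230, 230, 230, 230, 226, 48, 50, 54, 52, 54, 52, 50, 52, 51, 52, 52, 50, 54, 55, 52]
10.9667 [0.57504256 0.06756235 0.1598777 ] [ 4.15039925 24.18811509  0.41057304]
```

There is 25 N of resistance, so the slide is against its end stop, and the lane is empty. I'll back off, rise clear and check the post and the balls.

Request:
play_rows --pt "0 -0.008 0 0 0 0 1" --pt "0 -0.012 0 0 0 0 1" --pt "0 -0.01 -0.01 0 0 0 1" --pt "0 0 -0.03 0 0 0 1" --pt "0 0 -0.03 0 0 0 1" --pt "0 0 -0.03 0 0 0 1" --pt "0 -0.03 0 0 0 0 1" --pt "0 -0.03 0 0 0 0 1" --pt "-0.01 -0.03 0 0 0 0 1" --pt "-0.01 -0.03 0 0 0 0 1" --pt "-0.01 -0.03 0 0 0 0 1" --pt "0 0 0 0 0 0 1" --pt "0 0 0 0 0 0 1"

```text
time_s: 12.05
ee_pos: [0.5636, 0.2478, 0.2601]
eef_rot: [3.141, -0.0, -0.104]
force: [0.0, -0.5, -0.1]
grip_width: 0.0009
grip_force: 0.0
```

```bash
python3 - <<'E'
from h import *
circ('r'); o=ctrl.get_obs(); print(o['time_s'],o['ee_pos'],o['force'])
f=lambda p,y,x,w,h,s:cv2.resize(cv2.imread(p)[y:y+h,x:x+w],None,fx=s,fy=s,interpolation=cv2.INTER_CUBIC)
cv2.imwrite('pics/fin.png',np.hstack([f('pics/rt.png',160,280,200,145,2),f('pics/rs.png',165,230,190,145,2)]))
E
```

```text
blob [438.9 239.7] [ 39   5 118] [ 0.557 -0.242  0.025]
blob [451.1 278.9] [ 60  57 667] [ 0.456 -0.269  0.025]
blob [415.7 261.1] [ 12  30 217] [ 0.503 -0.181  0.025]
blob [436.9 265.5] [ 23  16 205] [ 0.491 -0.234  0.025]
blob [454.7 269.7] [11 12 92] [ 0.479 -0.279  0.025]
lane [225, 223, 224, 224, 227, 226, 226, 226, 223, 225, 224, 225, 222, 223, 224, 225, 223, 223, 223, 225, 224, 216, 217, 213, 227]
12.15 [0.56426565 0.24588831 0.25996749] [-0.61626546 -0.41547912  0.27170651]
```

```bash
python3 - <<'E'
from h import *
# post end in top view: bar left end row scan; white blob right extent around rows 215-235
for n in('pics/top0.png','pics/rt.png'):
    g=cv2.cvtColor(cv2.imread(n),cv2.COLOR_BGR2GRAY)
    for r in (222,225,228,230,232): 
        c=np.flatnonzero(g[r,290:400]>170)+290; print(n,r,(c.min(),c.max(),len(c)) if len(c) else '-')
# balls: bright-ish circles in the trays (side view, top view local stats)
g=cv2.cvtColor(cv2.imread('pics/rt.png'),cv2.COLOR_BGR2GRAY)
k=cv2.HoughCircles(cv2.resize(g[235:300,405:475],None,fx=4,fy=4,interpolation=cv2.INTER_CUBIC),cv2.HOUGH_GRADIENT,1,30,param1=80,param2=14,minRadius=18,maxRadius=32)
if k is not None:
    for x,y,r in k[0]: print('ball',x/4+405,y/4+235,r/4,onz('top',x/4+405,y/4+235,.027).round(3))
E
```

```text
pics/top0.png 222 (np.int64(298), np.int64(356), 17)
pics/top0.png 225 (np.int64(305), np.int64(356), 43)
pics/top0.png 228 (np.int64(313), np.int64(356), 44)
pics/top0.png 230 (np.int64(335), np.int64(356), 22)
pics/top0.png 232 (np.int64(337), np.int64(346), 10)
pics/rt.png 222 (np.int64(323), np.int64(356), 22)
pics/rt.png 225 (np.int64(322), np.int64(356), 32)
pics/rt.png 228 (np.int64(328), np.int64(377), 50)
pics/rt.png 230 (np.int64(336), np.int64(379), 44)
pics/rt.png 232 (np.int64(337), np.int64(379), 30)
ball 442.375 268.125 5.725 [ 0.484 -0.247  0.027]
ball 431.125 263.125 5.6 [ 0.497 -0.22   0.027]
ball 455.125 269.875 5.525 [ 0.479 -0.279  0.027]
ball 412.875 265.625 6.425 [ 0.492 -0.173  0.027]
```

```bash
python3 - <<'E'
from h import *
def edge(p,row,lo,hi):  # subpixel falling/rising 50% crossing
    g=cv2.cvtColor(cv2.imread(p),cv2.COLOR_BGR2GRAY).astype(float)[row,lo:hi]; h=(g.max()+g.min())/2
    s=np.flatnonzero(np.diff((g>h).astype(int))); return [round(lo+i+(h-g[i])/(g[i+1]-g[i]),2) for i in s]
for r in range(218,226): print(r,'post old',edge('pics/top0.png',r,292,312),'new',edge('pics/rt.png',r,314,336))
for r in range(224,235): print(r,'bar old',edge('pics/top0.png',r,350,366),'new',edge('pics/rt.png',r,366,390))
K,_,_=cam('top'); print(K[0,0])
E
```

```text
218 post old [np.float64(297.8), np.float64(302.0)] new [np.float64(322.13)]
219 post old [np.float64(297.73), np.float64(302.59)] new [np.float64(323.11)]
220 post old [np.float64(297.65), np.float64(303.25)] new [np.float64(324.93)]
221 post old [np.float64(297.61), np.float64(303.27)] new [np.float64(321.55), np.float64(326.73)]
222 post old [np.float64(297.53), np.float64(303.36), np.float64(304.3), np.float64(308.54)] new [np.float64(321.54), np.float64(327.33)]
223 post old [np.float64(297.47)] new [np.float64(321.55), np.float64(327.47)]
224 post old [np.float64(297.81)] new [np.float64(321.56), np.float64(331.3)]
225 post old [np.float64(303.63)] new [np.float64(321.41)]
224 bar old [np.float64(351.43), np.float64(353.78), np.float64(356.47)] new [np.float64(367.38), np.float64(369.1), np.float64(373.25), np.float64(380.9), np.float64(381.17), np.float64(383.83), np.float64(384.17)]
225 bar old [np.float64(352.46), np.float64(353.27), np.float64(356.48)] new [np.float64(366.25), np.float64(367.43), np.float64(369.0), np.float64(370.25), np.float64(372.33), np.float64(373.67), np.float64(375.33), np.float64(376.8), np.float64(378.25), np.float64(382.67), np.float64(383.5), np.float64(384.5), np.float64(387.0)]
226 bar old [np.float64(356.28)] new [np.float64(367.79)]
227 bar old [np.float64(356.99)] new [np.float64(370.5), np.float64(371.75), np.float64(374.06)]
228 bar old [np.float64(357.05)] new [np.float64(378.6)]
229 bar old [np.float64(356.9)] new [np.float64(380.1)]
230 bar old [np.float64(356.62)] new [np.float64(380.14)]
231 bar old [np.float64(356.31)] new [np.float64(380.18)]
232 bar old [np.float64(355.88)] new [np.float64(380.16)]
233 bar old [np.float64(355.26)] new [np.float64(368.14), np.float64(379.77)]
234 bar old [np.float64(351.73), np.float64(353.1), np.float64(355.56)] new [np.float64(376.64), np.float64(380.22)]
588.4756762009238
```

```bash
python3 - <<'E'
from h import *
a=cv2.imread('pics/side0.png'); b=cv2.imread('pics/rs.png')
T=a[233:262,272:288]   # post in the side view
r=cv2.matchTemplate(b[190:290,250:340],T,cv2.TM_CCOEFF_NORMED); _,v,_,l=cv2.minMaxLoc(r); print('match',v,l[0]+250-272,l[1]+190-233)
p=np.array([.5817,.100,.218]); ey=np.array([.1063,.9943,0])
for s in(.045,.05,.055,.06):
    q=p-s*ey; print(s,(proj('side',q)-proj('side',p)).round(1),(proj('top',q)-proj('top',p)).round(2),'bar',(proj('top',q-[0,0,.043])-proj('top',p-[0,0,.043])).round(2))
E
```

```text
match 0.7111734747886658 13 -18
0.045 [[ 10.5 -15.7]] [[20.04  1.66]] bar [[19.41  1.61]]
0.05 [[ 11.6 -17.4]] [[22.27  1.85]] bar [[21.57  1.79]]
0.055 [[ 12.7 -19.1]] [[24.49  2.03]] bar [[23.72  1.97]]
0.06 [[ 13.8 -20.7]] [[26.72  2.22]] bar [[25.88  2.15]]
```

All three balls are in the right tray, at about (0.484,-0.247), (0.497,-0.220) and (0.479,-0.279). The stop measures about 54 mm open, which passes but with little margin. There is time for one more gentle push, with the tip slightly higher, in case a passing ball held the stop back.

Request:
play_rows --pt "0.01 0.03 0 0 0 0 1" --pt "0.01 0.03 0 0 0 0 1" --pt "0.01 0.03 0 0 0 0 1" --pt "0 0.03 0 0 0 0 1" --pt "0 0.03 0 0 0 0 1" --pt "0 0 0 0 0 0 1" --pt "0 0 0.03 0 0 0 1" --pt "0 0 0.03 0 0 0 1" --pt "0 0 0.03 0 0 0 1" --pt "0 0 0 0 0 0 1" --pt "0 0.008 0 0 0 0 1" --pt "0 0.008 0 0 0 0 1" --pt "0 0.006 0 0 0 0 1" --pt "0 0.005 0 0 0 0 1" --pt "0 0 0 0 0 0 1" --pt "0 0 0 0 0 0 1"

```text
time_s: 13.48
ee_pos: [0.5759, 0.0675, 0.1716]
eef_rot: [-3.14, -0.003, -0.107]
force: [1.5, 5.4, 3.9]
grip_width: 0.0004
grip_force: 2.6
```

Request:
play_rows --pt "0 0.002 0 0 0 0 1" --pt "0 0.002 0 0 0 0 1" --pt "0 0 0 0 0 0 1" --pt "0 0 0 0 0 0 1"

```text
time_s: 13.82
ee_pos: [0.5758, 0.0674, 0.1719]
eef_rot: [-3.134, -0.004, -0.105]
force: [4.6, 29.7, 2.9]
grip_width: 0.0003
grip_force: 14.6
```

It stops hard at the same place again at 30 N, so this is the end stop and the stop is fully open. Now I retract clear.

Request:
play_rows --pt "0 -0.008 0 0 0 0 1" --pt "0 -0.012 0 0 0 0 1" --pt "0 -0.012 -0.01 0 0 0 1" --pt "0 0 -0.03 0 0 0 1" --pt "0 0 -0.03 0 0 0 1" --pt "0 0 -0.03 0 0 0 1" --pt "0 -0.03 0 0 0 0 1" --pt "0 -0.03 0 0 0 0 1" --pt "0 -0.03 0 0 0 0 1" --pt "0 -0.03 0 0 0 0 1" --pt "0 0 0 0 0 0 1" --pt "0 0 0 0 0 0 1" --pt "0 0 0 0 0 0 1"

```text
time_s: 14.9
ee_pos: [0.5908, 0.2142, 0.2703]
eef_rot: [3.141, -0.0, -0.107]
force: [0.2, 0.2, -0.3]
grip_width: 0.0007
grip_force: 0.0
```

```bash
python3 - <<'E'
from h import *
s=ctrl.camera('side'); g=cv2.cvtColor(s,cv2.COLOR_BGR2GRAY); print('right tab col 378',g[210:250:2,378].tolist())
o=ctrl.get_obs(); print(o['time_s'],o['ee_pos'],o['force']); print(ctrl.hand_in())
E
```

```text
right tab col 378 [107, 75, 49, 46, 45, 45, 46, 46, 45, 47, 45, 42, 45, 122, 186, 193, 192, 165, 91, 80]
14.95 [0.59089627 0.21378069 0.27028742] [ 0.76265279 -0.98799061 -0.37595783]
the job is handed in; nothing more can be done
None
```

Job handed in at 14.95 s, with no verdict returned: the gate is rocked to the right, the stop is at its hard end (about 54 mm open by camera, against the 50 mm needed), all three balls are in the right tray, and the arm is clear.

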